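# Set the shutter ring of the bench fume extraction port

## Robot

A 6-joint arm with a two-finger parallel gripper is mounted at the origin on a cart in front of the work surface, level with it; the furniture and walls round the work are solid. World frame = base frame: x ahead of the robot, y to its left, z up, the work surface at z = 0. Lengths are in m, angles in rad, forces in N, time in s.
With the tool pointing down it reaches from about 0.15 to 0.775 m from the base axis. Payload 6.1 kg.
Tool frame: the origin (TCP) lies midway between the tips of the shut fingers; the grasp point (between the pads) lies 19 mm behind it; z points along the fingers, y is the direction in which the jaws open and shut (so a half turn about z gives the same grasp; the last joint's range is limited). The gripper opens to 85 mm and grips with 20 to 120 N. Pads are 22 mm wide; open, the fingers measure 114 mm over their backs; the gripper's body (76 mm by 85 mm) begins 54 mm behind the grasp point. The pads swing forward as they close: fully open they stand 13 mm farther back than shut.
Start: joints at [1.153, 0.126, -0.04, 1.405, 0, 1.571], TCP at [0.213, 0.48, 0.231] pointing down, gripper open.
Joint ranges: [-2.72, 2.72], [-0.95, 1.95], [-1.27, 1.35], [-1.78, 2.02], [-1.46, 1.47], [-3.14, 3.14]. Speed limits (rad/s): [2.39, 2.39, 3.01, 3.14, 3.14, 3.14].

## Interface

Orientations are given as a rotation vector (axis times angle).
In Python, from workcell import env gives the robot as it stands. The module is installed in compiled form; this text tells all that it offers.
- The arm moves only by the tool move_arm, never from a script. Its argument "commands" is a list that holds one entry, the list of rows, each a list of 4 numbers: the shift along the tool's x, y, z in m, then the turn about the tool's z in rad. A call has 1 to 5 rows; each row is the pose to reach, as a shift and turn from the pose commanded when the call began, along the tool's axes at that moment; what a row does not reach only later rows make up. A row lasts 1/10 s, in which the tool goes at most 50 mm and 8.59 degrees, less where a joint would pass 70% of its speed; a pose out of reach is approached as far as the arm can. A call with a gripper value outside its range is refused whole. "jaw" is the finger opening in m, from 0 to 0.0854, set as the call begins (left out, the last holds). The fingers move at their own pace and stop on an object; "grip_force" is the grip in N (left out, the last holds). Time passes only in rows, so rows that repeat a pose let the fingers close. It gives the time, the measured TCP pose, the force and the opening at its end, in the units of the state.
- env.sense(): the state, without advancing time (a new reading comes with each control period).
- env.capture(name): name is "scene" or "top" or "wrist"; returns the picture (384x512x3 uint8, blue, green, red); there is no depth.
- env.camera_info(name): a dict with "camera_matrix" (3x3 intrinsics, pixels), "dist" ([k1, k2, p1, p2, k3] as OpenCV has them; the pictures are not rectified), "rvec" (rotation vector, rad) and "tvec" (3), from world to camera coordinates, as OpenCV has them. Camera axes: x right, y down, z forward; pixel columns grow to the right and rows downward; lengths in m; the calibration is good to about 2 mm. A picture is of the moment at which its call begins: read the wrist's pose just before it. camera_info takes no time and is no camera call; for the wrist camera it gives the pose at the moment of the call.
- env.close_job(): hands the job in, once; it reports no verdict.
The state is a dict: "time": time; "q": joint angles; "qvel": joint speeds; "effort": joint torques, N m; "position": TCP position; "tcp_rot": TCP orientation; "wrist_force": force on the tool from outside, world axes, zero at the start; "moment": the same for the moment, N m; "grip_width": finger opening in m.
Only numpy, scipy, OpenCV 4.12 (cv2) and the standard library are available. Lean on these libraries where they do the work, as an engineer would, in place of code of your own. Each camera call takes 0.05 s, during which the arm holds its last target.

## Task

Set the air flow of the fume extraction port before soldering: with closed fingers, push the upright post of its shutter lever along the arc to the right until the shutter is fully shut against its stop, then push it back to the left until the lever's pointer stands opposite the index clip on the scale. Only push, gently and without pinching the post or forcing the lever at its stop, and leave the things lying on and round the port where they are.

Things in the scene. Friction and masses are not known exactly. Their poses are not given: they have to be found in the camera images.
- port: Fixed grey extraction port; origin on the bench under its shutter ring's vertical axis. Housing 176 x 184 mm, flat top 80 mm above the bench; ring 90 mm across, 10 mm high, on top. Its x axis points from the scale side to the hose spigot; the scale side (-x) faces the robot, up to 16 degrees askew. From the axis it reaches 106 mm to -x, 70 to +x (spigot 98), 92 to either side.
- shutter (a joint): Shutter ring's angle, rad: 0 = fully shut, lever at the right end of its arc as the robot sees it, 0.8 rad right of the port's -x direction; grows as the lever goes left (clockwise from above) to 1.6 = fully open. Friction holds it where it is left; 3 N on the post moves it. Two stop pins rise 13 mm above the housing's top, 55 mm from the axis, 11 mm beyond the lever's end positions.
- lever_post (a point): Point on the upright round steel post of the shutter's lever, 110 mm above the bench; the post is 16 mm thick, 60 mm from the ring's axis, and stands from 91 to 128 mm above the bench on a flat bar 14 mm wide. The point's -x axis points outward along the lever.
- pointer_tip (a point): Tip of the pointed end of the shutter's lever, 75 mm from the ring's axis, 88 mm above the bench, straight outward of the post. Its -x axis points outward along the lever.
- clip_nib (a point): Nib tip of the index clip, 78 mm from the ring's axis, 83 mm above the bench: a steel block 16 mm wide with a screw head (top 90 mm above the bench), fixed in the arc slot outside the scale, nib pointing in to the ring's axis; its -x axis points outward. The pointer is set when on the same radius as the nib. Scale lines are 10 degrees apart. The clip cannot be pushed.
- spanner: Bystander: combination spanner lying flat, 199 x 41 x 10 mm; loose, origin at the centre of its underside.
- hex_bolt: Bystander: hexagon bolt standing on its head, 15 x 17 mm, 36 mm high, on the far left corner of the port's top; loose, origin at the centre of its underside.
- chuck_key: Bystander: steel drill chuck key lying, 60 x 82 x 16 mm; loose, origin at the centre of its underside.
- tape_measure: Bystander: tape measure, 63 x 83 x 36 mm; loose, origin at the centre of its underside.
- wood_block: Bystander: hardwood offcut, 125 x 45 x 38 mm; loose, origin at the centre of its underside.

How it is judged:
By the outcome, as a careful person would: the job done as asked, in the order asked, and still so for the second after the job is handed in, with the robot touching nothing.
It also fails if it takes over 54 s, if anything falls off the work surface, if the arm or the gripper's body presses on something with over 40 N, if the wrist force passes 120 N, or if a joint passes its speed limit or range.

## Working session

There is one attempt and no reset: what is moved stays moved. The work goes in short steps, Python scripts to look and compute and a tool call to move; the robot and the scene stay as the last step left them, time stands still between calls to the robot, and variables do not carry over. Pictures are saved under pics/ and viewed, and the job is handed in when it is done.

Besides the shell and the picture viewer there is one more tool, called as a command line: name --argument value ..., lists and objects as JSON in quotes. move_arm: Moves the arm, as the interface text tells. Its arguments: {"type":"object","properties":{"commands":{"type":"array","items":{"type":"array","items":{"type":"array","items":{"type":"number"}}}},"jaw":{"type":"number"},"grip_force":{"type":"number"}},"required":["commands"]}

```bash
mkdir -p pics; python3 - <<'E'
from workcell import env
import cv2
s=env.sense();print(s)
for n in("scene","top"):
    cv2.imwrite(f"pics/{n}0.png",env.capture(n));print(n,env.camera_info(n))
E
```

```text
{'time': 0.0, 'q': array([ 1.15301501e+00,  1.26379758e-01, -4.05895351e-02,  1.40539176e+00,
       -2.84668867e-05,  1.57081913e+00]), 'qvel': array([ 0.00116434, -0.00037048, -0.00093679, -0.00056456, -0.00125585,
       -0.00036543]), 'effort': array([ 8.28908887e-04, -4.35915756e+01,  3.52925205e+01,  1.73480163e-02,
        8.04256229e-05,  5.63009905e-07]), 'position': array([0.21285699, 0.47947975, 0.23053705]), 'tcp_rot': array([-6.51460460e-01, -3.07300085e+00,  2.41349031e-03]), 'wrist_force': array([ 0.39971185, -0.11706855,  0.41158664]), 'moment': array([-0.04859052,  0.01871813,  0.00882485]), 'grip_width': 0.08535290527745562}
scene {'camera_matrix': array([[351.28250829,   0.        , 250.81333864],
       [  0.        , 351.28250829, 193.70260253],
       [  0.        ,   0.        ,   1.        ]]), 'dist': array([-0.02705153,  0.        ,  0.        ,  0.        ,  0.        ]), 'rvec': array([ 2.14064197, -1.08540065,  0.45067028]), 'tvec': array([-0.36201843,  0.41032311,  0.93291461])}
top {'camera_matrix': array([[382.82170565,   0.        , 262.12444345],
       [  0.        , 382.82170565, 186.97395558],
       [  0.        ,   0.        ,   1.        ]]), 'dist': array([-0.11379621,  0.        ,  0.        ,  0.        ,  0.        ]), 'rvec': array([ 2.1667602 , -2.12283463,  0.17258273]), 'tvec': array([-0.00571031,  0.6174482 ,  1.27207524])}
```

View pics/scene0.png

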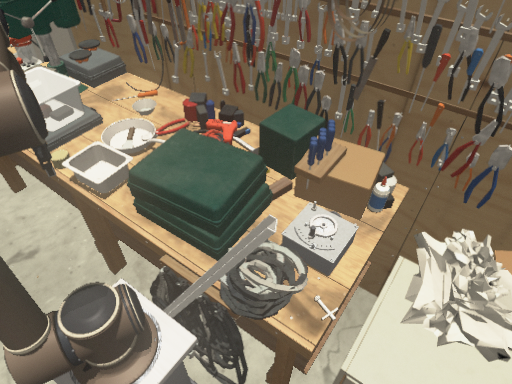

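View pics/top0.png

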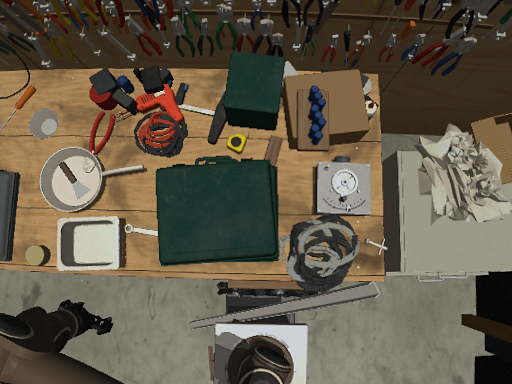

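The port is at about (345,187) in the top view and (320,237) in the scene view. I'll zoom in on both.

```bash
cat > h.py <<'E'
import numpy as np,cv2
from workcell import env
def cam(n):
    c=env.camera_info(n);R=cv2.Rodrigues(c["rvec"])[0];return c["camera_matrix"],c["dist"],R,c["tvec"]
def ray(n,px,c=None):
    K,d,R,t=c or cam(n)
    u=cv2.undistortPoints(np.array([[px]],float),K,d)[0,0]
    return -R.T@t, R.T@np.array([u[0],u[1],1.])
def plane(n,px,z,c=None):
    o,v=ray(n,px,c);return o+v*(z-o[2])/v[2]
def proj(n,P,c=None):
    K,d,R,t=c or cam(n)
    return cv2.projectPoints(np.atleast_2d(P).astype(float),R,t,K,d)[0][:,0]
E
python3 - <<'E'
import cv2
from h import *
a=cv2.imread("pics/top0.png");b=cv2.imread("pics/scene0.png")
cv2.imwrite("pics/top0z.png",cv2.resize(a[145:225,300:400],None,fx=7,fy=7,interpolation=cv2.INTER_CUBIC))
cv2.imwrite("pics/scene0z.png",cv2.resize(b[195:285,270:370],None,fx=6,fy=6,interpolation=cv2.INTER_CUBIC))
for p in[(317,164),(317,214),(370,214),(370,164),(343,182)]:print(p,plane("top",p,.08))
for p in[(383,280),(383,80),(280,200),(290,285),(355,225),(300,90),(380,290),(190,325)]:print(p,plane("top",p,.0))
E
```

```text
(317, 164) [ 0.69552147 -0.1781911   0.08      ]
(317, 214) [ 0.5250006  -0.17785037  0.08      ]
(370, 214) [ 0.52806593 -0.35768558  0.08      ]
(370, 164) [ 0.70005979 -0.36170744  0.08      ]
(343, 182) [ 0.63526994 -0.26677547  0.08      ]
(383, 280) [ 0.30286842 -0.42481272  0.        ]
(383, 80) [ 1.04897231e+00 -4.47892818e-01  2.22044605e-16]
(280, 200) [ 0.57925464 -0.05782368  0.        ]
(290, 285) [ 0.28311807 -0.09673601  0.        ]
(355, 225) [ 0.49505275 -0.32602339  0.        ]
(300, 90) [ 0.99614299 -0.12822191  0.        ]
(380, 290) [ 0.26814887 -0.41370498  0.        ]
(190, 325) [0.13886571 0.24536368 0.        ]
```

View pics/top0z.png

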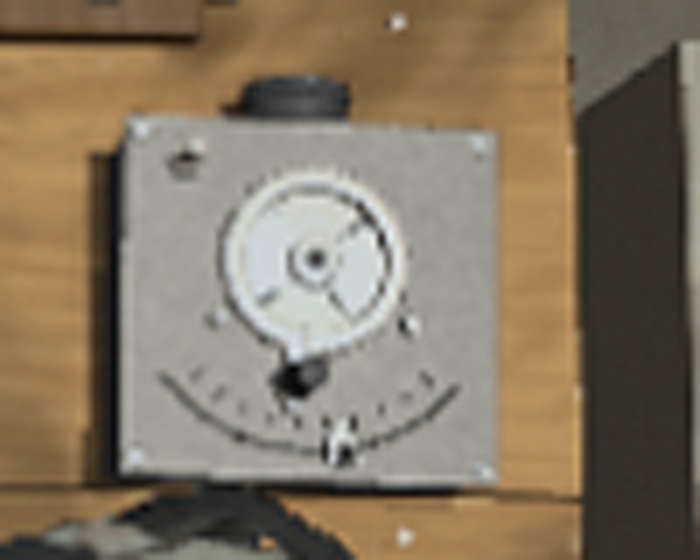

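View pics/scene0z.png

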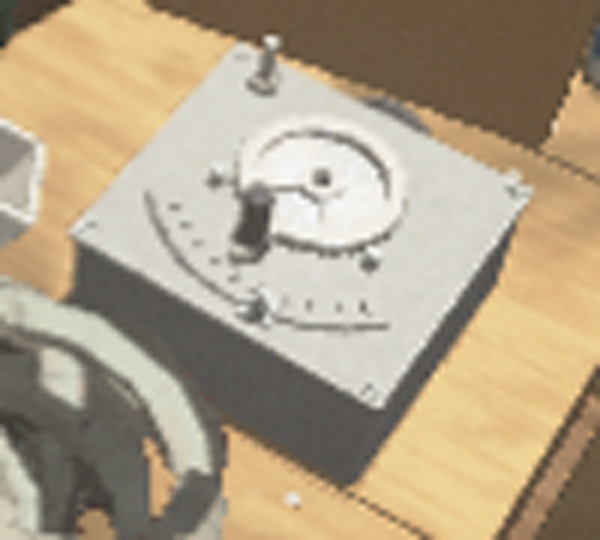

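```bash
python3 - <<'E'
from h import *
s=env.sense();R=cv2.Rodrigues(s["tcp_rot"])[0];print(R.round(3))
K,d,Rc,t=cam("wrist");C=-Rc.T@t
print("wristcam in tool",(R.T@(C-s["position"])).round(3),"axes in tool\n",(R.T@Rc.T).round(3),K)
f=lambda x,y:(300+x/7,145+y/7)
c=plane("top",f(315,258),.092);clip=plane("top",f(340,447),.085);post=plane("top",f(312,368),.128)
print(c,clip,post)
for P in(clip,post):print(np.degrees(np.arctan2(*(P-c)[[1,0]])),np.linalg.norm((P-c)[:2]))
T=np.array([.45,-.24,.33]);print(R.T@(T-s["position"]))
# case height: corner triangulation
E
```

```text
[[-0.914  0.406 -0.001]
 [ 0.406  0.914 -0.001]
 [-0.    -0.001 -1.   ]]
wristcam in tool [ 0.064  0.    -0.143] axes in tool
 [[-0.    -0.966 -0.26 ]
 [ 1.    -0.     0.001]
 [-0.001 -0.26   0.966]] [[310.76883441   0.         252.13392135]
 [  0.         310.76883441 193.49012387]
 [  0.           0.           1.        ]]
[ 0.63383408 -0.2709327   0.092     ] [ 0.54367887 -0.28348671  0.085     ] [ 0.57585673 -0.26069181  0.128     ]
-172.07260172842615 0.09102507384977555
169.9828286215821 0.05887485624301129
[-0.50868586 -0.56154098 -0.09858673]
```

move_arm --commands '[[[0,0,-0.04,0],[0,0,-0.08,0],[-0.02,-0.02,-0.12,0],[-0.055,-0.045,-0.14,0],[-0.09,-0.07,-0.14,0]]]' --jaw 0 --grip_force 20

```text
time: 0.6
position: [0.2675, 0.3792, 0.374]
tcp_rot: [0.648, 3.072, 0.006]
wrist_force: [1.3, 0.1, -0.1]
grip_width: 0.0123
```

move_arm --commands '[[[-0.039,-0.03,0,0],[-0.078,-0.06,0,0],[-0.117,-0.09,0,0],[-0.156,-0.12,0,0],[-0.195,-0.15,0,0]]]'

```text
time: 1.1
position: [0.3846, 0.1612, 0.3712]
tcp_rot: [-0.651, -3.073, -0.0]
wrist_force: [1.1, 0.7, -0.5]
grip_width: -0.0001
```

move_arm --commands '[[[-0.039,-0.03,0,0],[-0.078,-0.06,0,0],[-0.117,-0.09,0,0],[-0.156,-0.12,0,0],[-0.195,-0.15,0,0]]]'

```text
time: 1.6
position: [0.502, -0.0552, 0.3711]
tcp_rot: [-0.652, -3.073, -0.0]
wrist_force: [0.5, 0.3, 0.4]
grip_width: -0.0
```

move_arm --commands '[[[-0.039,-0.03,0,0],[-0.078,-0.06,0,0],[-0.117,-0.09,0,0],[-0.156,-0.12,0,0],[-0.195,-0.15,0,0]]]'

```text
time: 2.1
position: [0.6193, -0.2712, 0.371]
tcp_rot: [-0.652, -3.073, -0.0]
wrist_force: [0.3, -0.0, 1.3]
grip_width: 0.0
```

move_arm --commands '[[[0,0,0.04,0],[0,0,0.08,0],[0,0,0.12,0],[0,0,0.13,0],[0,0,0.13,0]]]'

```text
time: 2.6
position: [0.618, -0.2689, 0.2396]
tcp_rot: [-0.651, -3.069, -0.001]
wrist_force: [-0.5, 1.0, 1.0]
grip_width: 0.0003
```

```bash
python3 - <<'E'
from h import *
import pickle
c=cam("wrist");im=env.capture("wrist");pickle.dump((c,im),open("w1.pkl","wb"))
cv2.imwrite("pics/w1.png",cv2.resize(im,None,fx=1.5,fy=1.5,interpolation=cv2.INTER_CUBIC));print(env.sense()["position"])
E
```

```text
[ 0.6188243  -0.26918121  0.24229834]
```

View pics/w1.png

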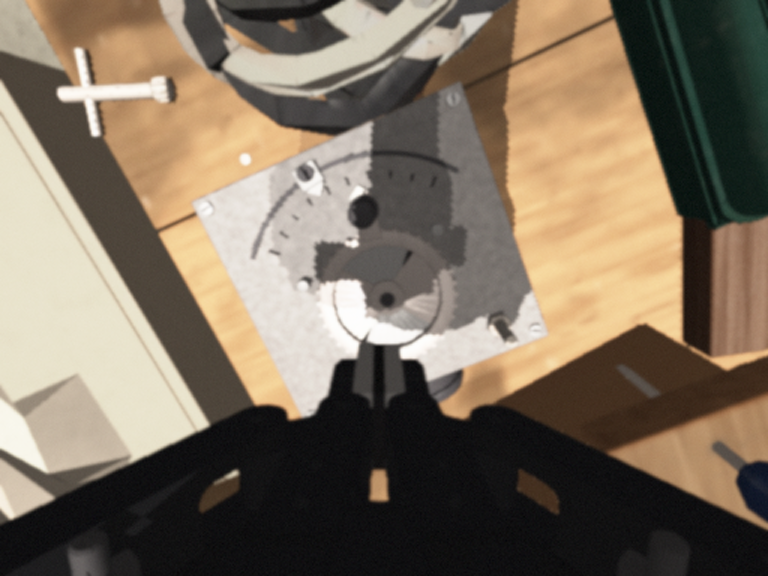

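Clear view: ring hub at about (387,299), post top (363,210), pointer tip (357,188), and clip (308,175) with its nib near (320,192). These are 1.5x picture pixels. I'll zoom in on it.

```bash
python3 - <<'E'
import pickle
from h import *
c,im=pickle.load(open("w1.pkl","rb"))
z=im[90:215,160:320]
g=cv2.convertScaleAbs(z,alpha=1.3,beta=10)
cv2.imwrite("pics/w1z.png",cv2.resize(g,None,fx=4.8,fy=4.8,interpolation=cv2.INTER_CUBIC))
E
```

```text
(no output)
```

View pics/w1z.png

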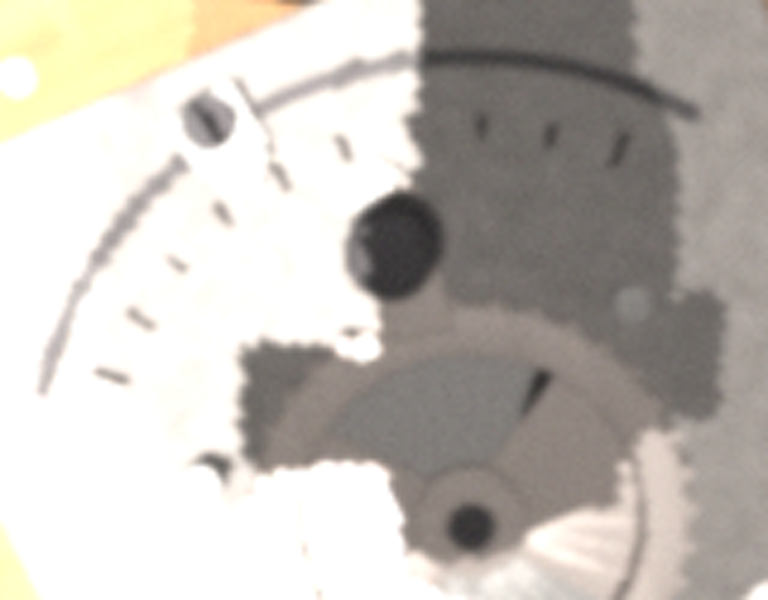

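```bash
python3 - <<'E'
import pickle
from h import *
c,im=pickle.load(open("w1.pkl","rb"))
f=lambda x,y:(160+(x+.5)/4.8-.5,90+(y+.5)/4.8-.5)
P=lambda p,z:plane("wrist",f(*p),z,c)[:2]
hub=P((471,526),.092)
pl=P((633,302),.093);pr=P((212,462),.093)
post=P((397,243),.128)   # rough top centre
screw=P((208,120),.09)
print("hub",hub)
a=lambda p:np.degrees(np.arctan2(*(p-hub)[::-1]))%360
for n,p in dict(pl=pl,pr=pr,post=post,screw=screw).items():print(n,p,a(p),np.linalg.norm(p-hub))
print("axis",(a(pl)+a(pr))/2)
for p in [(620,150),(550,135),(482,127),(343,148),(280,177),(222,213),(177,264),(140,317),(113,376)]:
  q=P(p,.08);print(p,a(q).round(1),np.linalg.norm(q-hub).round(4))
for p in [(400,185),(405,180),(250,145),(262,160)]:
  q=P(p,.085);print(p,a(q).round(1),np.linalg.norm(q-hub).round(4))
g=(255*(im[90:160,180:270]/255.)**1.8).astype('uint8')
cv2.imwrite("pics/w1y.png",cv2.resize(g,None,fx=8,fy=8,interpolation=cv2.INTER_CUBIC))
E
```

```text
hub [ 0.63820118 -0.27133146]
pl [ 0.60931117 -0.22434662] 121.58650004024106 0.055156219598456235
pr [ 0.60478292 -0.31312942] 231.35699802884005 0.053514943791695906
post [ 0.57796206 -0.25927513] 168.6822830928297 0.06143376047199282
screw [ 0.54500527 -0.28497891] 188.3310795308597 0.09418985986362009
axis 176.47174903454055
(620, 150) 134.4 0.0794
(550, 135) 144.7 0.0782
(482, 127) 154.6 0.0782
(343, 148) 175.0 0.0784
(280, 177) 185.0 0.0784
(222, 213) 195.0 0.0792
(177, 264) 205.1 0.0785
(140, 317) 214.8 0.0786
(113, 376) 224.8 0.0788
(400, 185) 167.9 0.0688
(405, 180) 166.9 0.0695
(250, 145) 186.0 0.0864
(262, 160) 185.6 0.0828
```

View pics/w1y.png

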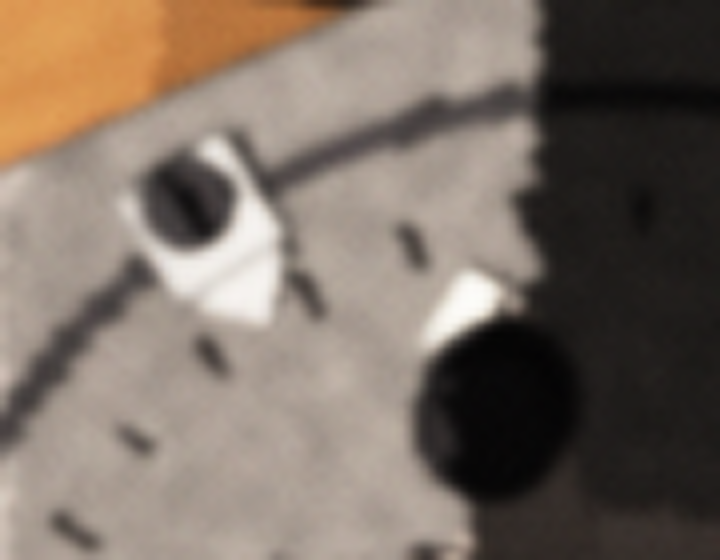

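```bash
python3 - <<'E'
import pickle
from h import *
c,im=pickle.load(open("w1.pkl","rb"))
f=lambda x,y:(180+(x+.5)/8-.5,90+(y+.5)/8-.5)
hub=np.array([.6382,-.2713])
for n,p,z in [("nib",(268,325),.083),("screw",(188,200),.09),("tip",(475,272),.088),("tip2",(500,278),.088)]:
  q=plane("wrist",f(*p),z,c)[:2];d=q-hub;print(n,q,np.degrees(np.arctan2(d[1],d[0]))%360,np.linalg.norm(d))
# predicted pixels in w1y for tip/nib given angles
for A,r,z in [(168.7,.075,.088),(170,.075,.088),(188,.078,.083)]:
  P=[*(hub+r*np.array([np.cos(np.radians(A)),np.sin(np.radians(A))])),z]
  u=proj("wrist",P,c)[0];print(A,(u+.5-[180,90])*8-.5)
s=env.sense();print(s["time"],s["position"],s["tcp_rot"])
E
```

```text
nib [ 0.56131512 -0.28356648] 189.06476980236232 0.07785724462182088
screw [ 0.54501842 -0.28485844] 188.27875713921355 0.09416283171703639
tip [ 0.56559135 -0.25839202] 169.91956944894213 0.07374707724234766
tip2 [ 0.56738094 -0.25602947] 167.83176490231716 0.07244673239213426
168.7 [485.70171081 257.94842941]
170 [471.40092072 261.42526073]
188 [277.44631596 317.25245184]
2.65 [ 0.6188243  -0.26918121  0.24229834] [ 6.51294776e-01  3.07331103e+00 -3.72062061e-05]
```

move_arm --commands '[[[0.01,0.005,0,0.14],[0.02,0.01,0,0.28],[0.03,0.015,0,0.42],[0.04,0.02,0,0.56],[0.048,0.026,0,0.7]]]'

```text
time: 3.15
position: [0.5865, -0.2261, 0.2456]
tcp_rot: [1.67, 2.654, 0.002]
wrist_force: [-0.5, 0.3, -0.7]
grip_width: 0.0001
```

move_arm --commands '[[[0,0,0.02,0.14],[0,0,0.04,0.28],[0,0,0.06,0.42],[0,0,0.07,0.56],[0,0,0.07,0.64]]]'

```text
time: 3.65
position: [0.5865, -0.2262, 0.1734]
tcp_rot: [2.422, 1.998, 0.002]
wrist_force: [0.0, 0.3, 0.9]
grip_width: 0.0002
```

```bash
python3 - <<'E'
from h import *
s=env.sense();R=cv2.Rodrigues(s["tcp_rot"])[0];print(s["position"],s["q"].round(2),np.degrees(np.arctan2(R[1,0],R[0,0])),R.round(3))
cv2.imwrite("pics/w2.png",env.capture("wrist"))
a=env.capture("scene");cv2.imwrite("pics/s2.png",cv2.resize(a[150:290,240:400],None,fx=4.5,fy=4.5,interpolation=cv2.INTER_CUBIC))
E
```

```text
[ 0.58646869 -0.22618695  0.17337046] [-0.37  0.33  0.09  1.33  0.    1.39] 79.03972311388667 [[ 0.19   0.982  0.003]
 [ 0.982 -0.19  -0.001]
 [-0.     0.003 -1.   ]]
```

View pics/w2.png

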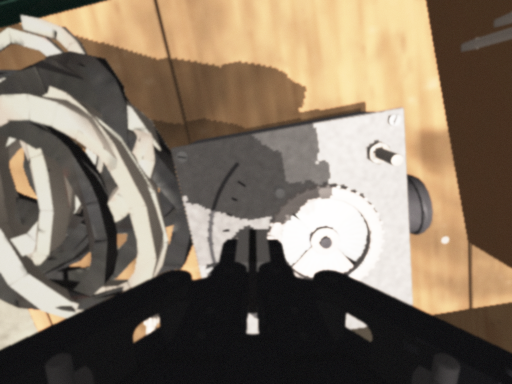

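View pics/s2.png

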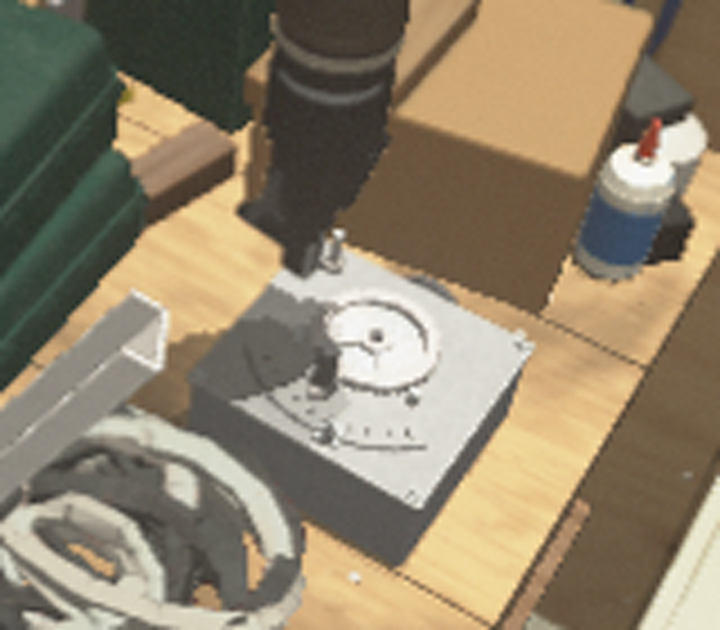

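```bash
cat >> h.py <<'E'
HUB=np.array([.6382,-.2713])
def rows(phis,off,z=.106,rad=.063):
    """rows in the tool frame; yaw = phi+off (deg)"""
    s=env.sense();R=cv2.Rodrigues(s["tcp_rot"])[0];p=s["position"];y0=np.degrees(np.arctan2(R[1,0],R[0,0]))
    Rz=np.array([[R[0,0],R[1,0],0],[R[1,0],-R[0,0],0],[0,0,-1.]])
    Rz[:,0]/=np.linalg.norm(Rz[:,0]);Rz[:,1]/=np.linalg.norm(Rz[:,1])
    out=[]
    for f in phis:
        a=np.radians(f);P=np.array([*(HUB+rad*np.array([np.cos(a),np.sin(a)])),z])
        d=Rz.T@(P-p);dy=((f+off-y0+180)%360)-180
        out.append([*d.round(4).tolist(),round(-np.radians(dy),3)])
    print("phi now",np.degrees(np.arctan2(*(p[:2]-HUB)[::-1]))%360,"r",np.linalg.norm(p[:2]-HUB),"yaw",y0,"F",s["wrist_force"].round(1),s["time"]);print(out)
E
python3 -c "
from h import *
rows([138.9]*4,-72.4+.0,rad=.0655)"
```

```text
phi now 138.76685855314784 r 0.06805919721393176 yaw 79.29466476190272 F [-0.5 -0.4 -0.2] 3.75
[[-0.0014, 0.0021, 0.0686, np.float64(0.223)], [-0.0014, 0.0021, 0.0686, np.float64(0.223)], [-0.0014, 0.0021, 0.0686, np.float64(0.223)], [-0.0014, 0.0021, 0.0686, np.float64(0.223)]]
```

move_arm --commands '[[[0,0,0.02,0.0],[0,0,0.04,0.0],[0,0,0.06,0],[0,0,0.067,0],[0,0,0.067,0]]]'

```text
time: 4.25
position: [0.5861, -0.2262, 0.1052]
tcp_rot: [2.417, 2.005, 0.001]
wrist_force: [0.1, 1.5, -0.2]
grip_width: -0.0002
```

```bash
python3 -c "
from h import *
rows([141,144,147,150,153],-72.4)"
```

```text
phi now 139.13328268515525 r 0.06894140108530361 yaw 79.3560052629451 F [ 0.1  1.5 -0.2] 4.25
[[-0.0048, 0.0041, -0.0008, np.float64(0.188)], [-0.0077, 0.0026, -0.0008, np.float64(0.135)], [-0.0107, 0.0013, -0.0008, np.float64(0.083)], [-0.0138, 0.0001, -0.0008, np.float64(0.031)], [-0.017, -0.0009, -0.0008, np.float64(-0.022)]]
```

move_arm --commands '[[[-0.004,0.003,0,0],[-0.008,0.002,0,0],[-0.011,0.001,0,0],[-0.014,0,0,0],[-0.017,-0.001,0,-0.02]]]'

```text
time: 4.75
position: [0.5814, -0.2429, 0.1046]
tcp_rot: [2.398, 2.029, 0.001]
wrist_force: [1.8, 2.2, 0.7]
grip_width: -0.0001
```

```bash
python3 -c "
from h import *
rows([156,159,162,165,168],-72.4)"
```

```text
phi now 153.4519321346249 r 0.0634627568035989 yaw 80.47726584949596 F [1.8 2.2 0.7] 4.75
[[-0.0028, -0.0003, -0.0014, np.float64(-0.055)], [-0.006, -0.0011, -0.0014, np.float64(-0.107)], [-0.0093, -0.0016, -0.0014, np.float64(-0.159)], [-0.0126, -0.002, -0.0014, np.float64(-0.212)], [-0.0159, -0.0023, -0.0014, np.float64(-0.264)]]
```

move_arm --commands '[[[-0.003,-0.0005,0,-0.05],[-0.006,-0.001,0,-0.105],[-0.009,-0.0015,0,-0.16],[-0.0125,-0.002,0,-0.21],[-0.016,-0.0023,0,-0.265]]]'

```text
time: 5.25
position: [0.5761, -0.2571, 0.1045]
tcp_rot: [-2.105, -2.33, -0.002]
wrist_force: [-1.0, 4.6, 2.9]
grip_width: -0.0002
```

```bash
python3 -c "
from h import *
rows([171,174,177,180,183],-72.4)
a=env.capture('scene');cv2.imwrite('pics/s3.png',cv2.resize(a[190:290,270:370],None,fx=6,fy=6,interpolation=cv2.INTER_CUBIC))
"
```

```text
phi now 167.08895029152322 r 0.06372517517954567 yaw 95.82544101004665 F [-1.   4.6  2.9] 5.25
[[-0.0043, -0.0006, -0.0015, np.float64(-0.048)], [-0.0076, -0.0013, -0.0015, np.float64(-0.101)], [-0.0108, -0.0019, -0.0015, np.float64(-0.153)], [-0.0141, -0.0023, -0.0015, np.float64(-0.206)], [-0.0174, -0.0026, -0.0015, np.float64(-0.258)]]
```

View pics/s3.png

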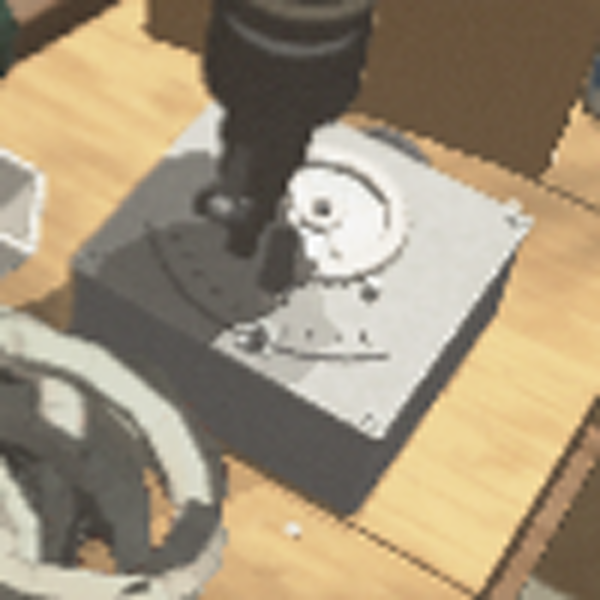

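The finger at about (245,230) is against the post at about (280,260), and the post is moving right at about 4 N. I'll keep pushing.

move_arm --commands '[[[-0.0035,-0.0006,0,-0.05],[-0.007,-0.0013,0,-0.1],[-0.0105,-0.0019,0,-0.155],[-0.014,-0.0023,0,-0.205],[-0.0174,-0.0026,0,-0.258]]]'

```text
time: 5.8
position: [0.5751, -0.2749, 0.1044]
tcp_rot: [-1.789, -2.58, -0.001]
wrist_force: [-2.3, 4.1, 2.9]
grip_width: 0.0
```

```bash
python3 -c "
from h import *
rows([186,189,192,195,197],-72.4)"
```

```text
phi now 183.2606736318298 r 0.063223398960251 yaw 110.51639958707277 F [-2.3  4.1  2.9] 5.8
[[-0.003, -0.0006, -0.0016, np.float64(-0.054)], [-0.0062, -0.0014, -0.0016, np.float64(-0.106)], [-0.0094, -0.0019, -0.0016, np.float64(-0.159)], [-0.0127, -0.0023, -0.0016, np.float64(-0.211)], [-0.0149, -0.0025, -0.0016, np.float64(-0.246)]]
```

move_arm --commands '[[[-0.003,-0.0006,0,-0.054],[-0.006,-0.0013,0,-0.105],[-0.0095,-0.0019,0,-0.16],[-0.0125,-0.0023,0,-0.21],[-0.015,-0.0025,0,-0.246]]]'

```text
time: 6.3
position: [0.578, -0.29, 0.1044]
tcp_rot: [-1.46, -2.78, -0.001]
wrist_force: [-2.2, 3.6, 1.2]
grip_width: 0.0003
```

```bash
python3 -c "
from h import *
rows([198.5,200,201.5,202.5,203.5],-72.4)"
```

```text
phi now 197.23507478886972 r 0.06307623967011408 yaw 124.58483699752136 F [-2.2  3.6  1.2] 6.3
[[-0.0014, -0.0003, -0.0016, np.float64(-0.026)], [-0.0029, -0.0008, -0.0016, np.float64(-0.053)], [-0.0045, -0.0012, -0.0016, np.float64(-0.079)], [-0.0056, -0.0014, -0.0016, np.float64(-0.096)], [-0.0067, -0.0016, -0.0016, np.float64(-0.114)]]
```

move_arm --commands '[[[-0.0014,-0.0003,0,-0.026],[-0.003,-0.0008,0,-0.053],[-0.0045,-0.0012,0,-0.079],[-0.0056,-0.0014,0,-0.096],[-0.0067,-0.0016,0,-0.114]]]'

```text
time: 6.8
position: [0.5809, -0.297, 0.1043]
tcp_rot: [-1.3, -2.86, 0.0]
wrist_force: [-3.3, 2.8, 1.8]
grip_width: -0.0
```

```bash
python3 -c "
from h import *
rows([204.5,205,205.5,206,206.5],-72.4)
a=env.capture('scene');cv2.imwrite('pics/s4.png',cv2.resize(a[190:290,270:370],None,fx=6,fy=6,interpolation=cv2.INTER_CUBIC))
"
```

```text
phi now 204.2100360554237 r 0.06279203280104143 yaw 131.09163475056997 F [-3.3  2.8  1.8] 6.8
[[-0.0002, -0.0003, -0.0017, np.float64(-0.018)], [-0.0008, -0.0004, -0.0017, np.float64(-0.026)], [-0.0013, -0.0006, -0.0017, np.float64(-0.035)], [-0.0018, -0.0007, -0.0017, np.float64(-0.044)], [-0.0024, -0.0009, -0.0017, np.float64(-0.053)]]
```

View pics/s4.png

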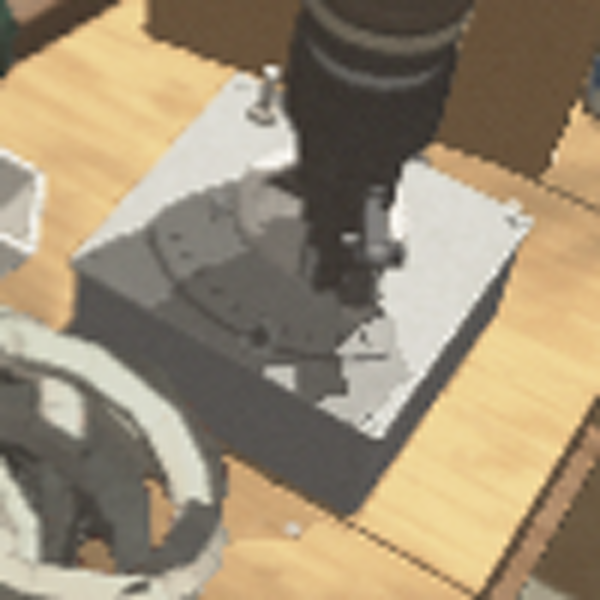

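The post, at about (365,285), is nearing the right-hand stop. I'll go on in sub-millimetre rows and watch the force.

move_arm --commands '[[[-0.0005,-0.0002,0,-0.009],[-0.001,-0.0003,0,-0.018],[-0.0015,-0.0005,0,-0.026],[-0.002,-0.0007,0,-0.035],[-0.0024,-0.0009,0,-0.04]]]'

```text
time: 7.35
position: [0.5819, -0.2991, 0.1042]
tcp_rot: [-1.244, -2.885, -0.001]
wrist_force: [-3.8, 4.1, 2.6]
grip_width: 0.0001
```

move_arm --commands '[[[-0.0004,-0.0001,0,0],[-0.0008,-0.0002,0,0],[-0.001,-0.0002,0,0]]]'

```text
time: 7.65
position: [0.5818, -0.2991, 0.1042]
tcp_rot: [-1.243, -2.883, -0.002]
wrist_force: [-5.5, 5.8, 4.0]
grip_width: -0.0001
```

move_arm --commands '[[[-0.0005,-0.0001,0,0],[-0.0005,-0.0001,0,0]]]'

```text
time: 7.85
position: [0.5819, -0.2992, 0.1042]
tcp_rot: [-1.243, -2.883, -0.003]
wrist_force: [-6.8, 7.5, 5.1]
grip_width: -0.0
```

move_arm --commands '[[[0.006,0,0,0],[0.014,0,-0.005,0],[0.014,0,-0.04,0],[0.0,0,-0.08,0],[-0.03,0,-0.12,0]]]'

```text
time: 8.35
position: [0.6028, -0.3215, 0.2271]
tcp_rot: [1.243, 2.884, -0.0]
wrist_force: [1.8, 0.2, 0.5]
grip_width: 0.0004
```

move_arm --commands '[[[-0.04,0,-0.01,0],[-0.05,0,-0.01,0],[-0.05,0,-0.01,0],[-0.05,0,-0.01,0]]]'

```text
time: 8.75
position: [0.6374, -0.3586, 0.2339]
tcp_rot: [-1.245, -2.884, -0.0]
wrist_force: [1.7, -0.4, 0.6]
grip_width: -0.0003
```

```bash
python3 - <<'E'
from h import *
import pickle
c=cam("wrist");im=env.capture("wrist");pickle.dump((c,im),open("w5.pkl","wb"))
cv2.imwrite("pics/w5.png",cv2.resize(im,None,fx=1.5,fy=1.5,interpolation=cv2.INTER_CUBIC));s=env.sense();print(s["position"],s["time"],s["q"].round(2))
for n,a,r,z in [("nib",188.6,.078,.083),("post",225,.06,.128),("hub",0,0,.092)]:
  print(n,proj("wrist",[*(HUB+r*np.array([np.cos(np.radians(a)),np.sin(np.radians(a))])),z],c)[0]*1.5)
E
```

```text
[ 0.63715327 -0.35828386  0.23416253] 8.8 [-0.51  0.56  0.56  1.58 -0.    0.3 ]
nib [369.8580819   87.74296602]
post [376.91064876 170.62630507]
hub [478.72889143 166.71675932]
```

View pics/w5.png

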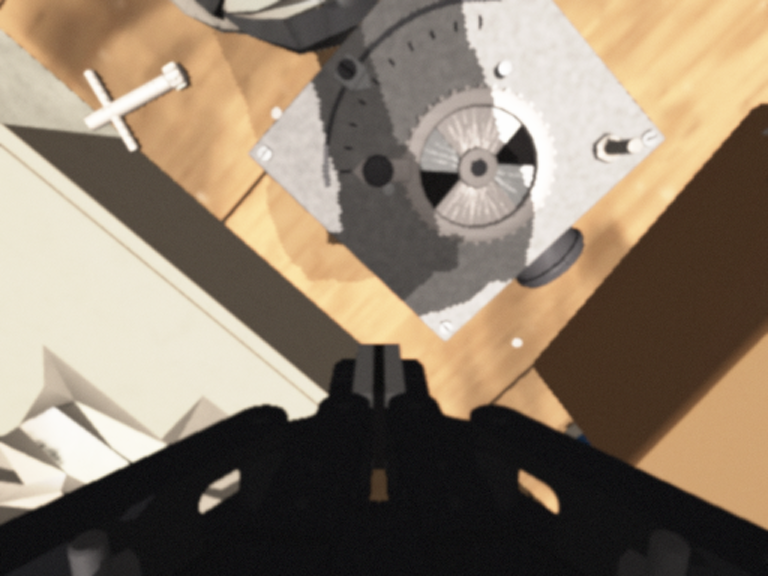

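Post top at (377,171), matching the position predicted for 225°, which is the shut end. I'll enlarge it to see the bar against the pin.

```bash
python3 - <<'E'
from h import *
import pickle
c,im=pickle.load(open("w5.pkl","rb"))
g=(255*(im[20:170,190:390]/255.)**.6).astype('uint8')
cv2.imwrite("pics/w5z.png",cv2.resize(g,None,fx=4,fy=4,interpolation=cv2.INTER_CUBIC))
for p,z in [((377,171),.128),((479,167.5),.092)]:
  q=plane("wrist",(p[0]/1.5-.17,p[1]/1.5-.17),z,c);d=q[:2]-HUB;print(q,np.degrees(np.arctan2(d[1],d[0]))%360,np.linalg.norm(d))
E
```

```text
[ 0.59575196 -0.31382824  0.128     ] 225.0540732960793 0.06008733394630789
[ 0.63842565 -0.27150045  0.092     ] 318.3842297877428 0.00030182546689630073
```

View pics/w5z.png

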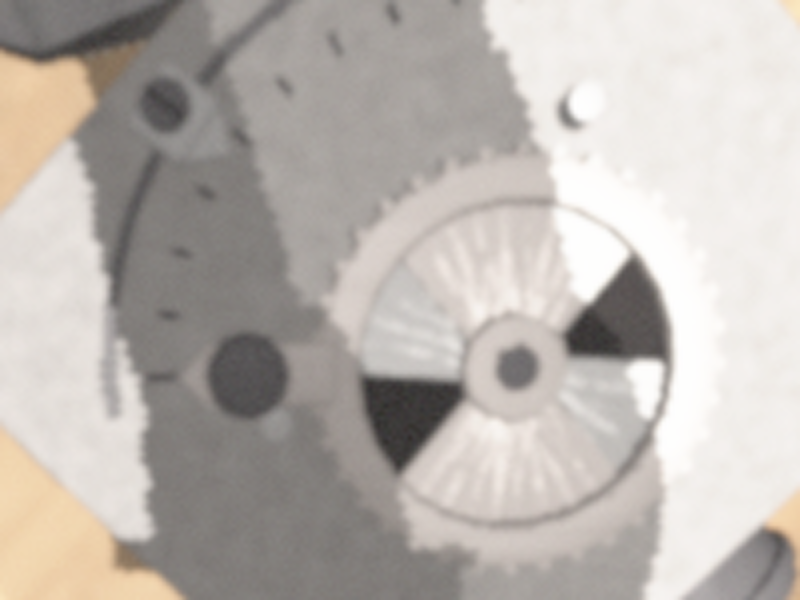

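```bash
python3 - <<'E'
from h import *
import pickle
c,im=pickle.load(open("w5.pkl","rb"))
f=lambda x,y:(190+(x+.5)/4-.5,20+(y+.5)/4-.5)
for n,p,z in [("screw",(163,103),.09),("nib",(225,152),.083),("ptr",(182,377),.088),("post",(248,374),.128)]:
  q=plane("wrist",f(*p),z,c);d=q[:2]-HUB;print(n,np.degrees(np.arctan2(d[1],d[0]))%360,np.linalg.norm(d))
g=im[30:70,215:265];g=cv2.normalize(g,None,0,255,cv2.NORM_MINMAX)
cv2.imwrite("pics/w5y.png",cv2.resize(g,None,fx=14,fy=14,interpolation=cv2.INTER_CUBIC))
s=env.sense();R=cv2.Rodrigues(s["tcp_rot"])[0];print(np.degrees(np.arctan2(R[1,0],R[0,0])))
# next target: right side of post, tangential offset 34mm
A=np.radians(225);e=np.array([np.cos(A),np.sin(A)]);t=np.array([-e[1],e[0]])
for o in(.034,):
  T=np.array([*(HUB+.06*e+o*t),.104]);print(T,R.T@(T-s["position"]))
E
```

```text
screw 188.69013036889444 0.09434031062649637
nib 188.4315233540514 0.07889760083968556
ptr 225.09771128958516 0.07459990499908004
post 224.55839416446236 0.05971573220164732
133.32920968196018
[ 0.61981522 -0.33776804  0.104     ] [0.02675456 0.00148789 0.13017592]
```

View pics/w5y.png

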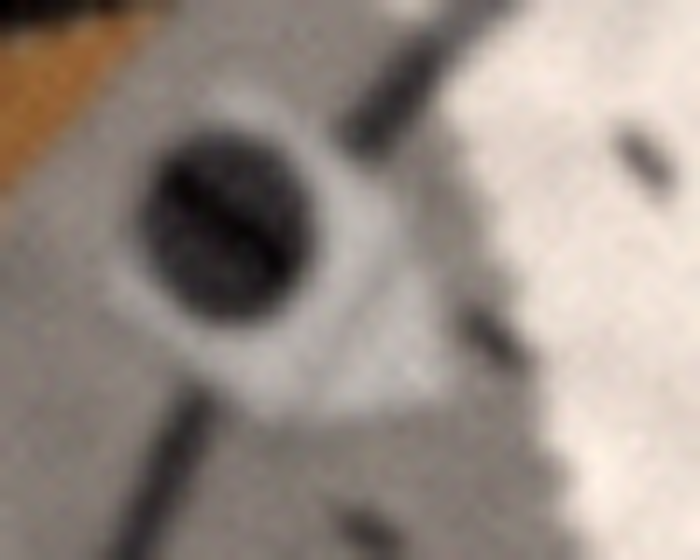

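move_arm --commands '[[[0.027,0.0015,0.03,0],[0.027,0.0015,0.07,0],[0.027,0.0015,0.11,0],[0.027,0.0015,0.13,0],[0.027,0.0015,0.13,0]]]'

```text
time: 9.3
position: [0.6174, -0.3361, 0.1008]
tcp_rot: [-1.241, -2.879, -0.001]
wrist_force: [0.5, 0.3, -0.4]
grip_width: 0.0001
```

```bash
python3 -c "
from h import *
rows([252,248,244,242,239],-108.85,z=.105,rad=.0635)"
```

```text
phi now 252.19539852843775 r 0.0680367685002147 yaw 133.34933673641916 F [ 0.5  0.3 -0.4] 9.3
[[0.0024, 0.0039, -0.0042, np.float64(-0.171)], [0.0063, 0.0019, -0.0042, np.float64(-0.101)], [0.0104, 0.0002, -0.0042, np.float64(-0.031)], [0.0125, -0.0006, -0.0042, np.float64(0.003)], [0.0157, -0.0016, -0.0042, np.float64(0.056)]]
```

move_arm --commands '[[[0.003,0.003,0,0],[0.006,0.002,0,0],[0.0095,0.0003,0,0],[0.0125,-0.0006,0,0.003],[0.0157,-0.0016,0,0.056]]]'

```text
time: 9.8
position: [0.6083, -0.3279, 0.1052]
tcp_rot: [1.326, 2.846, -0.0]
wrist_force: [-0.1, 0.1, 0.6]
grip_width: -0.0
```

```bash
python3 -c "
from h import *
rows([236,233,230,227,224],-108.85,z=.104,rad=.0635)"
```

```text
phi now 242.12771374867995 r 0.0640300639355083 yaw 130.03252122927378 F [-0.1  0.1  0.6] 9.8
[[0.0066, -0.0017, 0.0012, np.float64(0.05)], [0.0098, -0.0026, 0.0012, np.float64(0.103)], [0.0131, -0.0032, 0.0012, np.float64(0.155)], [0.0164, -0.0037, 0.0012, np.float64(0.207)], [0.0197, -0.004, 0.0012, np.float64(0.26)]]
```

move_arm --commands '[[[0.0035,-0.0008,0,0.02],[0.007,-0.0017,0,0.055],[0.0105,-0.0026,0,0.11],[0.0135,-0.0032,0,0.16],[0.0164,-0.0037,0,0.207]]]'

```text
time: 10.3
position: [0.5954, -0.3187, 0.1052]
tcp_rot: [1.614, 2.692, -0.002]
wrist_force: [2.4, -2.6, 0.4]
grip_width: 0.0003
```

```bash
python3 -c "
from h import *
rows([225,222,219,217,215],-108.85,z=.104,rad=.0635)"
```

```text
phi now 227.93860197499563 r 0.06385145877943112 yaw 118.12596741532109 F [ 2.4 -2.6  0.4] 10.3
[[0.0032, -0.0007, 0.0012, np.float64(0.034)], [0.0064, -0.0016, 0.0012, np.float64(0.087)], [0.0097, -0.0023, 0.0012, np.float64(0.139)], [0.0118, -0.0027, 0.0012, np.float64(0.174)], [0.014, -0.003, 0.0012, np.float64(0.209)]]
```

Good, light contact at about 3.5 N. I'll push on to φ = 215 and then look.

move_arm --commands '[[[0.0032,-0.0007,0,0.034],[0.0064,-0.0016,0,0.087],[0.0097,-0.0023,0,0.139],[0.0118,-0.0027,0,0.174],[0.014,-0.003,0,0.209]]]'

```text
time: 10.8
position: [0.5859, -0.3079, 0.1052]
tcp_rot: [1.885, 2.51, -0.002]
wrist_force: [1.0, -3.3, -0.0]
grip_width: 0.0001
```

```bash
python3 - <<'E'
from h import *
import pickle
rows([213,212,211,210.5,210],-108.85,z=.105,rad=.0635)
c=cam("wrist");im=env.capture("wrist");pickle.dump((c,im),open("w6.pkl","wb"))
cv2.imwrite("pics/w6.png",cv2.resize(im,None,fx=1.5,fy=1.5,interpolation=cv2.INTER_CUBIC))
E
```

```text
phi now 214.97613532910006 r 0.06381200707956534 yaw 106.17120342771759 F [ 1.  -3.3 -0. ] 10.8
[[0.0022, -0.0004, 0.0002, np.float64(0.035)], [0.0032, -0.0007, 0.0002, np.float64(0.053)], [0.0043, -0.001, 0.0002, np.float64(0.07)], [0.0049, -0.0011, 0.0002, np.float64(0.079)], [0.0054, -0.0013, 0.0002, np.float64(0.088)]]
```

View pics/w6.png

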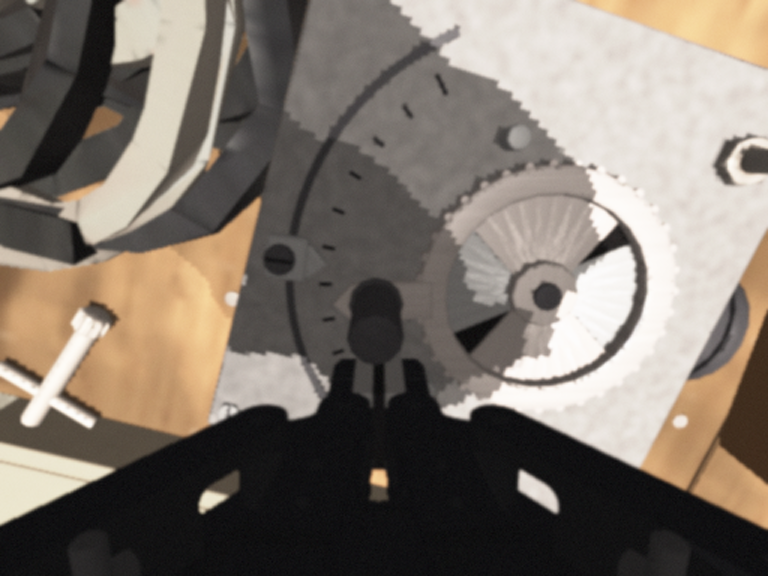

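With the fingers in contact, the wrist view shows the pointer tip at (335,303), the nib tip at (328,262) and the hub at (547,297). The remaining angle can be measured directly from this.

```bash
cat > m.py <<'E'
from h import *
import pickle,sys
def meas(f,pts,sc=1.5,off=(0,0)):
    c,im=pickle.load(open(f,"rb"));P={}
    for n,(p,z) in pts.items():
        q=plane("wrist",((p[0]+.5)/sc-.5+off[0],(p[1]+.5)/sc-.5+off[1]),z,c)[:2];P[n]=q
    h=P["hub"];print("hub",h)
    for n in P:
        if n!="hub":
            for H,l in((h,"measured hub"),(HUB,"HUB")):
                d=P[n]-H;print(n,l,(np.degrees(np.arctan2(d[1],d[0]))%360).round(2),np.linalg.norm(d).round(4))
E
python3 - <<'E'
from m import *
meas("w6.pkl",dict(hub=((547,296.5),.092),nib=((328,262.5),.083),screw=((279,259),.09),ptr=((335,303),.088)))
c,im=pickle.load(open("w6.pkl","rb"))
g=(255*(im[150:250,160:300]/255.)**.6).astype('uint8')
cv2.imwrite("pics/w6z.png",cv2.resize(g,None,fx=5.6,fy=5.6,interpolation=cv2.INTER_CUBIC))
E
```

```text
hub [ 0.63790836 -0.27137368]
nib measured hub 188.58 0.0773
nib HUB 188.6 0.0776
screw measured hub 188.24 0.0936
screw HUB 188.26 0.0939
ptr measured hub 198.88 0.0741
ptr HUB 198.86 0.0744
```

View pics/w6z.png

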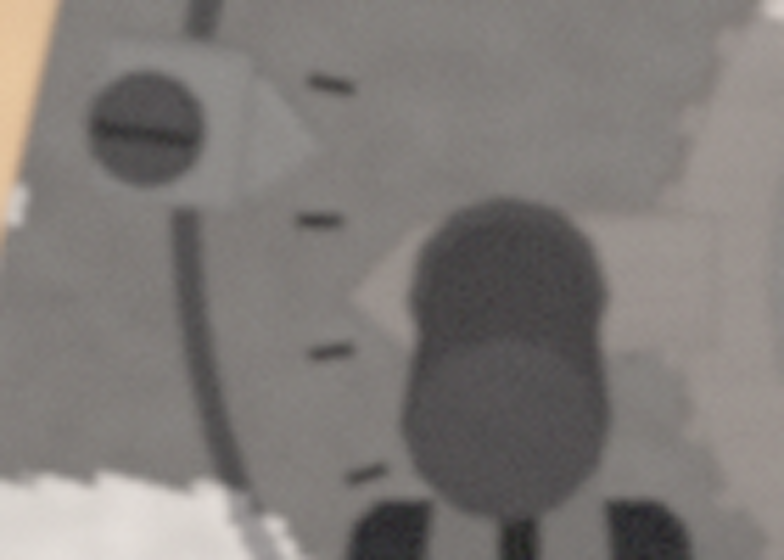

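```bash
python3 -c "
from h import *
rows([213,211,209.5,208,207],-108.85,z=.105,rad=.0635)"
```

```text
phi now 214.60946176365337 r 0.06377641157311469 yaw 106.10833538555963 F [ 1.4 -2.9 -0. ] 10.85
[[0.0018, -0.0003, 0.0001, np.float64(0.034)], [0.0039, -0.0009, 0.0001, np.float64(0.069)], [0.0055, -0.0013, 0.0001, np.float64(0.095)], [0.0072, -0.0017, 0.0001, np.float64(0.121)], [0.0082, -0.0019, 0.0001, np.float64(0.139)]]
```

move_arm --commands '[[[0.0018,-0.0003,0,0.034],[0.0039,-0.0009,0,0.069],[0.0055,-0.0013,0,0.095],[0.0072,-0.0017,0,0.121],[0.0082,-0.0019,0,0.139]]]'

```text
time: 11.35
position: [0.5814, -0.2997, 0.1047]
tcp_rot: [2.056, 2.375, -0.0]
wrist_force: [-0.8, -3.3, 2.2]
grip_width: 0.0001
```

```bash
cat > snap.py <<'E'
from h import *
import pickle,sys
n=sys.argv[1]
c=cam("wrist");im=env.capture("wrist");pickle.dump((c,im),open(n+".pkl","wb"))
y,x,w,hh=[int(v) for v in sys.argv[2:6]]
g=(255*(im[y:y+hh,x:x+w]/255.)**.6).astype('uint8')
k=float(sys.argv[6])
cv2.imwrite(f"pics/{n}.png",cv2.resize(g,None,fx=k,fy=k,interpolation=cv2.INTER_CUBIC))
rows([206,205.5,205,204.5,204],-108.85,z=.105,rad=.0635)
for nm,r,a,z in(("hub",0,0,.092),("nib",.078,188.5,.083),("ptr target",.075,188.5,.088)):
    u=proj("wrist",[*(HUB+r*np.array([np.cos(np.radians(a)),np.sin(np.radians(a))])),z],c)[0];print(nm,(u+.5-[x,y])*k-.5)
E
python3 snap.py w7 130 160 240 130 3.3
```

```text
phi now 206.29540750294365 r 0.06334722763725714 yaw 98.21647661758946 F [-1.  -3.9  2.8] 11.4
[[0.0003, -0.0002, -0.0004, np.float64(0.019)], [0.0008, -0.0004, -0.0004, np.float64(0.027)], [0.0013, -0.0006, -0.0004, np.float64(0.036)], [0.0019, -0.0007, -0.0004, np.float64(0.045)], [0.0024, -0.0009, -0.0004, np.float64(0.054)]]
hub [676.61897583 230.11156103]
nib [188.07911349 217.42527953]
ptr target [203.28216739 225.56419034]
```

View pics/w7.png

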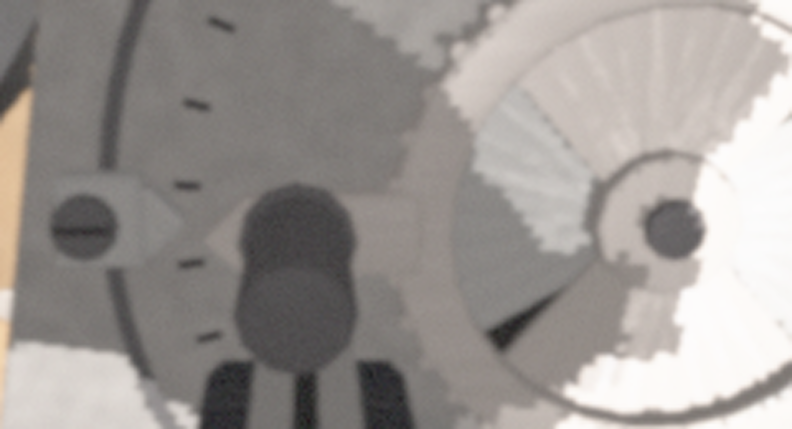

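```bash
python3 - <<'E'
from m import *
meas("w7.pkl",dict(hub=((675.5,229),.092),nib=((187,220.5),.083),screw=((84.5,226.5),.09),ptr=((205,240.5),.088)),3.3,(160,130))
c,im=pickle.load(open("w7.pkl","rb"))
g=im[175:220,170:245];g=cv2.normalize(g,None,0,255,cv2.NORM_MINMAX)
cv2.imwrite("pics/w7y.png",cv2.resize(g,None,fx=10,fy=10,interpolation=cv2.INTER_CUBIC))
E
```

```text
hub [ 0.63798304 -0.27114712]
nib measured hub 189.02 0.078
nib HUB 188.89 0.0782
screw measured hub 188.3 0.0935
screw HUB 188.19 0.0937
ptr measured hub 190.58 0.0747
ptr HUB 190.43 0.0748
```

View pics/w7y.png

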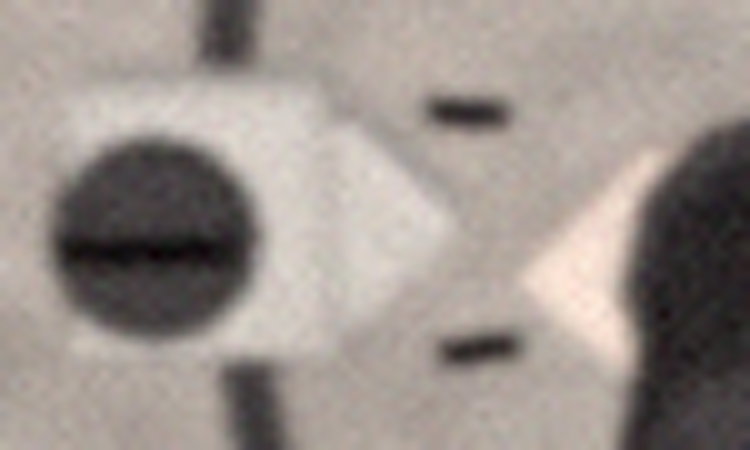

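move_arm --commands '[[[0.0005,-0.0001,0,0.008],[0.001,-0.0002,0,0.016],[0.0013,-0.0003,0,0.021],[0.0013,-0.0003,0,0.021]]]'

```text
time: 11.8
position: [0.581, -0.2981, 0.1042]
tcp_rot: [-2.079, -2.355, -0.0]
wrist_force: [-0.8, -3.0, 1.7]
grip_width: 0.0002
```

```bash
python3 snap.py w8 160 160 80 60 9
```

```text
phi now 205.06793522575742 r 0.06314847240946432 yaw 97.11125347323751 F [-0.6 -4.1  2.2] 11.85
[[-0.0011, -0.0, -0.0008, np.float64(-0.001)], [-0.0006, -0.0002, -0.0008, np.float64(0.008)], [-0.0, -0.0004, -0.0008, np.float64(0.017)], [0.0005, -0.0005, -0.0008, np.float64(0.026)], [0.001, -0.0007, -0.0008, np.float64(0.034)]]
hub [1844.84637987  369.50484308]
nib [511.25562394 358.47944446]
ptr target [552.5435653  380.64410437]
```

View pics/w8.png

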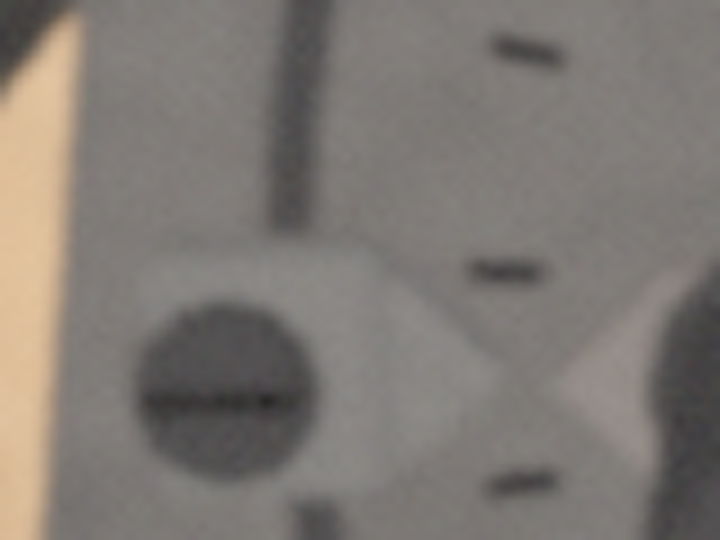

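```bash
python3 - <<'E'
from m import *
meas("w8.pkl",dict(hub=((1843,367),.092),nib=((508,371),.083),screw=((227,392),.09),ptr=((556,385),.088),l1=((505,272),.08),l2=((521,483),.08)),9,(160,160))
c,im=pickle.load(open("w8.pkl","rb"))
# sub-pixel hub: dark bore
h=im[190:215,345:385].min(axis=2).astype(int);print(h.shape,h.min())
g=cv2.normalize(im[185:215,205:235],None,0,255,cv2.NORM_MINMAX)
cv2.imwrite("pics/w8y.png",np.hstack([cv2.resize(g,None,fx=13,fy=13,interpolation=cv2.INTER_CUBIC),cv2.resize(im[186:216,350:380],None,fx=13,fy=13,interpolation=cv2.INTER_CUBIC)]))
E
```

```text
hub [ 0.63806218 -0.27116554]
nib measured hub 189.19 0.0781
nib HUB 189.08 0.0782
screw measured hub 188.37 0.0937
screw HUB 188.27 0.0939
ptr measured hub 188.83 0.0747
ptr HUB 188.71 0.0748
l1 measured hub 185.18 0.0785
l1 HUB 185.08 0.0786
l2 measured hub 195.19 0.0786
l2 HUB 195.07 0.0787
(25, 40) 41
```

View pics/w8y.png

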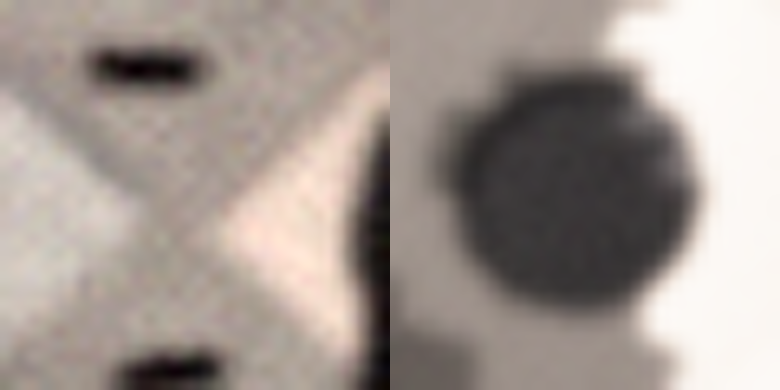

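The pointer reads 188.7° and the nib 188.6 to 189.1°, so it's set. I'll back straight off to the right, rise, and check again.

move_arm --commands '[[[-0.004,0,0,0],[-0.014,0,0,0],[-0.024,0,0,0],[-0.024,0,-0.04,0],[-0.024,0,-0.08,0]]]'

```text
time: 12.35
position: [0.583, -0.3224, 0.1832]
tcp_rot: [-2.078, -2.351, 0.001]
wrist_force: [-0.5, -0.9, 0.6]
grip_width: 0.0002
```

move_arm --commands '[[[-0.02,0.01,-0.02,0],[-0.04,0.02,-0.03,0],[-0.05,0.025,-0.03,0],[-0.05,0.025,-0.03,0]]]'

```text
time: 12.75
position: [0.6155, -0.3703, 0.2134]
tcp_rot: [-2.081, -2.353, -0.0]
wrist_force: [-0.9, 0.1, -0.4]
grip_width: 0.0001
```

```bash
python3 snap.py w9 0 140 260 190 3; python3 - <<'E'
from h import *
cv2.imwrite("pics/top9.png",env.capture("top"));print(env.sense()["wrist_force"])
E
```

```text
phi now 256.66227297670184 r 0.10077775200180088 yaw 97.0483357223983 F [-0.4  0.7 -0.1] 12.8
[[0.0738, -0.025, 0.1081, np.float64(-0.002)], [0.0744, -0.0251, 0.1081, np.float64(0.007)], [0.0749, -0.0253, 0.1081, np.float64(0.016)], [0.0754, -0.0255, 0.1081, np.float64(0.024)], [0.076, -0.0256, 0.1081, np.float64(0.033)]]
hub [461.30359192 211.27420036]
nib [172.69834538 223.16701607]
ptr target [180.68783136 220.79221679]
[-0.84867243 -0.56404888 -0.07566561]
```

View pics/w9.png

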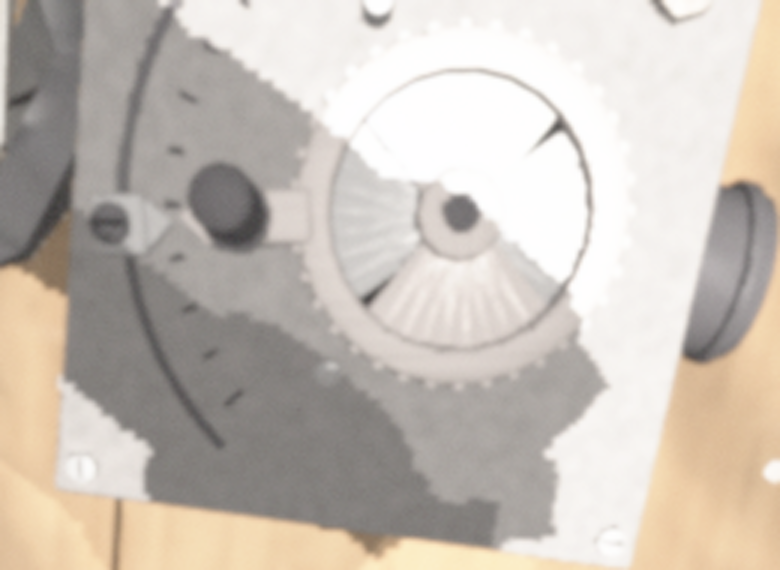

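View pics/top9.png

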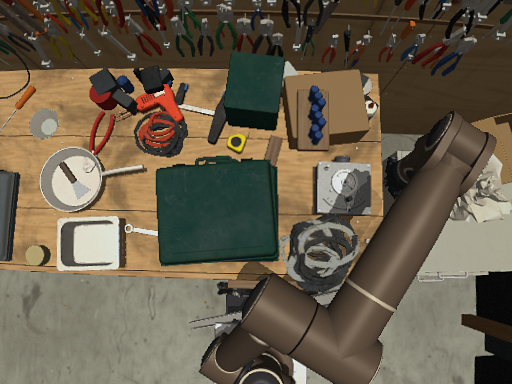

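Fingers are clear and the bystanders are unmoved. The pointer, at about (180,217), stands tip to tip with the nib at about (172,222). One fine measurement of that.

```bash
python3 - <<'E'
from m import *
c,im=pickle.load(open("w9.pkl","rb"))
g=cv2.normalize(im[58:92,165:225],None,0,255,cv2.NORM_MINMAX)
cv2.imwrite("pics/w9y.png",cv2.resize(g,None,fx=13,fy=13,interpolation=cv2.INTER_CUBIC))
E
```

```text
(no output)
```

View pics/w9y.png

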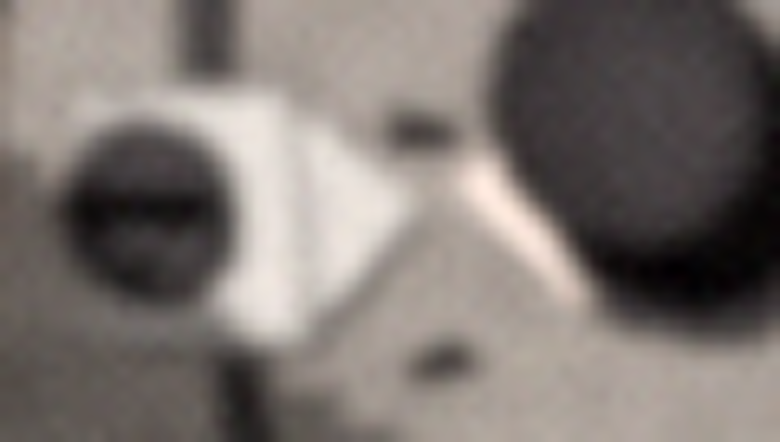

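```bash
python3 - <<'E'
from m import *
f=13
u=proj("wrist",[*HUB,.092],pickle.load(open("w9.pkl","rb"))[0])[0]
print((u+.5-[165,58])*13-.5, "seen hub", ((461/3+140-165)*13,(211.5/3-58)*13))
meas("w9.pkl",dict(hub=((1673,162),.092),nib=((413,203),.083),screw=((150,210),.09),ptr=((458,180),.088),l1=((420,130),.08),l2=((441,360),.08)),13,(165,58))
c=pickle.load(open("w9.pkl","rb"))[0]
for a in (187,188,189):
  for r,z in((.075,.088),(.078,.083)):
    u=proj("wrist",[*(HUB+r*np.array([np.cos(np.radians(a)),np.sin(np.radians(a))])),z],c)[0];print(a,r,((u+.5-[165,58])*13-.5).round())
E
```

```text
[1675.64889832  163.18820155] seen hub (1672.666666666666, 162.5)
hub [ 0.63802882 -0.27125273]
nib measured hub 188.03 0.0785
nib HUB 187.98 0.0787
screw measured hub 188.6 0.0936
screw HUB 188.55 0.0938
ptr measured hub 187.47 0.0749
ptr HUB 187.42 0.075
l1 measured hub 184.63 0.0785
l1 HUB 184.58 0.0786
l2 measured hub 194.75 0.0784
l2 HUB 194.68 0.0786
187 0.075 [458. 171.]
187 0.078 [423. 180.]
188 0.075 [459. 193.]
188 0.078 [424. 203.]
189 0.075 [460. 216.]
189 0.078 [426. 226.]
```

Two views put the pointer about 0.4° past the nib, which is within reading error. There's ample time, so I'll take one unbiased view looking along the clip's own radius.

move_arm --commands '[[[0,0,-0.01,-0.14],[0.02,0.005,-0.01,-0.28],[0.045,0.01,-0.01,-0.42],[0.07,0.018,-0.01,-0.56],[0.096,0.024,-0.01,-0.7]]]'

```text
time: 13.35
position: [0.6263, -0.2688, 0.224]
tcp_rot: [-1.137, -2.928, -0.001]
wrist_force: [-0.9, 0.5, 0.2]
grip_width: -0.0
```

move_arm --commands '[[[0,0,0,-0.14],[0,0,0,-0.28],[0,0,0,-0.42],[0,0,0,-0.56],[0,0,0,-0.7]]]'

```text
time: 13.85
position: [0.6262, -0.2695, 0.2241]
tcp_rot: [-0.064, -3.14, -0.001]
wrist_force: [0.1, -0.2, -0.3]
grip_width: 0.0
```

move_arm --commands '[[[0,0,0,-0.1],[0,0,0,-0.19],[0,0,0,-0.19],[0,0,0,-0.19]]]'

```text
time: 14.25
position: [0.6265, -0.2699, 0.2242]
tcp_rot: [0.222, -3.133, -0.001]
wrist_force: [-0.3, -0.3, -0.5]
grip_width: -0.0003
```

```bash
python3 snap.py w10 60 180 150 150 4;python3 - <<'E'
from m import *
c,im=pickle.load(open("w10.pkl","rb"));print(env.sense()["position"])
E
```

```text
phi now 173.49830853843676 r 0.011700880263882552 yaw -171.88888671122578 F [-1.2  1.   1.4] 14.3
[[0.0491, -0.0225, 0.1193, np.float64(1.588)], [0.0493, -0.0219, 0.1193, np.float64(1.596)], [0.0494, -0.0214, 0.1193, np.float64(1.605)], [0.0496, -0.0209, 0.1193, np.float64(1.614)], [0.0498, -0.0203, 0.1193, np.float64(1.622)]]
hub [278.79675103 540.54070869]
nib [275.72757304 187.55896441]
ptr target [275.6282842  201.74083869]
[ 0.62657437 -0.26997508  0.22427614]
```

View pics/w10.png

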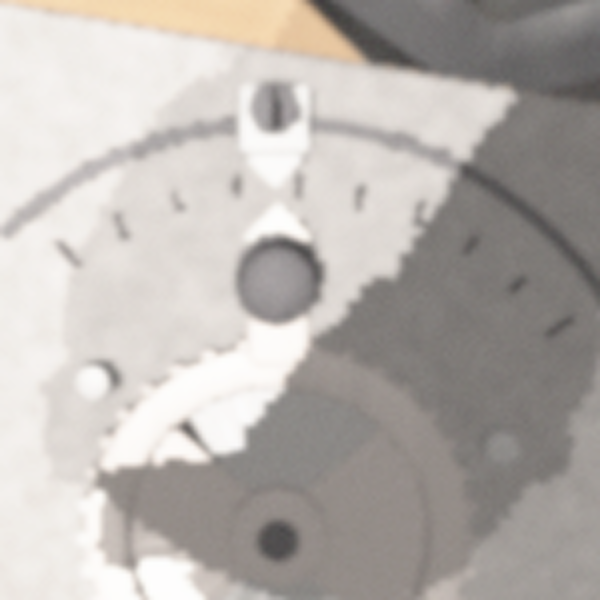

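```bash
python3 - <<'E'
from m import *
c,im=pickle.load(open("w10.pkl","rb"))
g=im[78:133,228:273];g=(255*(g/255.)**1.6).astype('uint8')
cv2.imwrite("pics/w10y.png",cv2.resize(g,None,fx=10.8,fy=10.8,interpolation=cv2.INTER_CUBIC))
E
```

```text
(no output)
```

View pics/w10y.png

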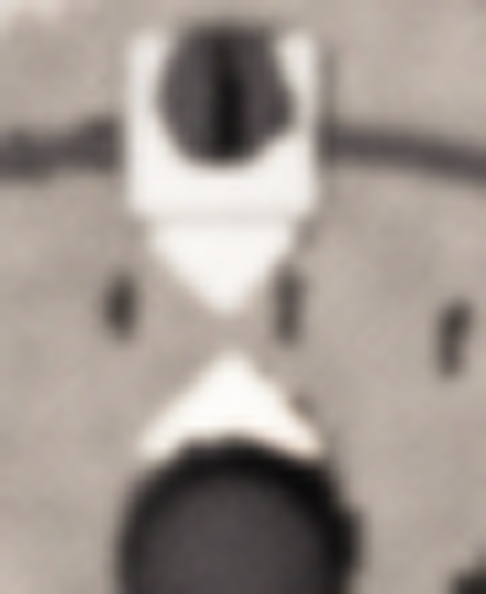

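```bash
python3 - <<'E'
from h import *
s=env.sense();print(s["time"],s["wrist_force"].round(1),s["qvel"].round(3));print(env.close_job())
E
```

```text
14.3 [-1.2  1.   1.4] [-0.002  0.004  0.007  0.001 -0.001 -0.008]
the job is handed in; nothing more can be done
None
```

The shutter was pushed fully shut against its right stop and then back left until its pointer stood opposite the index clip. The job was handed in at 14.3 s, with the robot clear of everything.

- **Shut:** With closed fingers, the post went right at about 3–5 N. At the stop the lever no longer moved while the force rose to about 10 N, so I backed off there. A wrist picture showed the lever at 225.0° (angle in the robot's frame, seen from above), on the end scale line and against the stop pin.
- **Set:** The post then went back left at about 3–4 N, in small steps with pictures between.
- **Last checks:** The final views showed the pointer tip to tip with the nib. The pointer was about 0.4–0.5° (roughly 0.5 mm) left of the nib's radius in the last three views, including one looking along that radius. An earlier estimate put them level. I left that small overshoot rather than push back the other way.
- **Surroundings:** The closing overhead picture showed the loose items I could make out where they had been, judged by eye. The bolt was not checked closely there.

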